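Lock the medicine box with its pin

TASK

Slide the lid of the wooden medicine box fully shut so that the hole in its brass tongue lines up with the holes of the dark steel lock bracket, then take the pin with the red grip out of its stand and drop it down through all three holes until its flange sits on the bracket. Let go of everything, and leave the blue pin in its stand and the mug and salt shaker where they are.

Things in the scene. Friction and masses are not known exactly. Their poses are not given: they have to be found in the camera images.
- lid (a joint): how far the sliding lid of the medicine box is open, in m: 0 = fully shut against its stop (holes in line), starts between 0.04 and 0.065. About 2 to 3 N moves it and it stays where it is left. It shuts along the +x axis of lock_hole.
- lid_handle (a point): top middle of the black bar handle on the lid; the bar is 14 mm thick along the sliding direction (x axis of this point), 60 mm long across it (y axis), 36 mm tall; z up. The point is 116 mm above the worktop and moves with the lid. Pinch the bar from above or push it. The light wood box is fixed to the worktop, 160 mm long (x), 140 wide (y), 84 high.
- lock_hole (a point): centre of the hole in the upper dark steel lug, at its top face, 102 mm above the worktop; z up, x = direction in which the lid shuts, 152 mm from the handle when shut. Three 10 mm plates with 30 mm holes: upper lug (top at 102 mm), the lid's brass tongue (top at 80, in line when the lid is shut), lower lug (top at 62); free space below. Lugs are 60 mm along x by 76 along y.
- red_pin: the lock pin, upright in a dark wooden block (66 x 66 x 88 mm, fixed, 24 mm hole): red round grip 26 mm in diameter, 40 mm tall, over a steel flange 44 mm across and 6 mm thick; below it a steel shaft 14 mm in diameter, 76 mm long, with tapered nose. Origin on the axis at the flange's underside (at first 88 mm up); z up; the grip spans 6 to 46 mm above it. About 0.1 kg.
- blue_pin: a pin with a blue grip, otherwise the same from above, but its shaft is only 30 mm long: not for this box. It stands in an identical block; which block is on the left and which on the right varies. Origin and axes as for the red pin. Leave it.
- mug_counter: white patterned mug, about 92 x 127 x 95 mm, behind the box; origin at the centre of its underside. Leave it.
- salt: glass salt shaker with a grey cap, 44 mm in diameter, 90 mm tall, behind the box; origin at the centre of its underside. Leave it.
Things that resemble listed ones, but are neither listed nor needed, are in the scene too. What is shaped like the red_pin but orange or purple is not meant.

How it is judged (in metres and radians):
At the end, for the whole second after the job is handed in: The lid is shut to within 12 mm, and the red pin stands upright (within 10 degrees) and at rest in the lock bracket, its axis within 14 mm of the hole's centre and its flange down on the upper lug (within 6 mm), so that the shaft goes through all three holes (value of joint lid below 0.012 m and horizontal distance between red_pin and lock_hole below 0.014 m and z of red_pin in the frame of lock_hole between -0.008 and 0.006 m and angle between red_pin's own z axis and vertical below 0.175 rad and linear speed of red_pin below 0.03 m/s); the robot touches nothing.
It fails at once if the blue pin is moved by more than 30 mm (distance of blue_pin from where it was at the start of the episode above 0.03 m).
It fails at once if the mug or the salt shaker is moved by more than 40 mm (distance of any of mug_counter, salt from where it was at the start of the episode above 0.04 m).
It also fails if it takes over 50 s, if anything falls off the work surface, if the arm or the gripper's body presses on something with over 40 N, if the wrist force passes 120 N, or if a joint passes its speed limit or range.

ROBOT

A 6-joint arm with a two-finger parallel gripper is mounted at the origin on a cart in front of the work surface, level with it; the furniture and walls round the work are solid. World frame = base frame: x ahead of the robot, y to its left, z up, the work surface at z = 0. Lengths are in mm, angles in rad, forces in N, time in s.
With the tool pointing down it reaches from about 275 to 775 mm from the base axis. Payload 14.6 kg.
Tool frame: the origin (TCP) lies at the very end of the fingers, on their centre line; the grasp point (between the pads) lies 19 mm behind it (manip.pinch_z is the distance from the TCP to the grasp point, in mm); z points along the fingers, y is the line along which they close (so a half turn about z gives the same grasp; the last joint's range is limited). The gripper opens to 85 mm and grips with 20 to 120 N. Pads are 22 mm wide; open, the fingers measure 114 mm over their backs; the gripper's body (76 mm by 85 mm) begins 54 mm behind the grasp point. The pads swing forward as they close: fully open they stand 13 mm farther back than shut.
Start: joints at [-1.361, 0.263, -0.048, 1.259, 0, 1.415], TCP at [187.294, -490.458, 203.478] pointing down, gripper open.
Joint ranges: [-2.65, 2.65], [-0.89, 1.7], [-1.18, 1.37], [-2.13, 2.11], [-1.35, 1.29], [-3.14, 3.14]. Speed limits (rad/s): [1.89, 1.89, 2.57, 2.79, 3.14, 3.14].

INTERFACE

Orientations are given as a unit quaternion [w, x, y, z].
In Python, from bench import readout, vision, workorder, manip gives the robot as it stands. The module is installed in compiled form; this text tells all that it offers.
- The arm moves only by the tool drive_tool, never from a script. Its argument "steps" is a list of rows, each a list of 3 entries, a list of its own where there are three numbers: the shift along the tool's x, y, z as a fraction of full scale, then the turn, a rotation vector about the tool's x, y, z as a fraction of full scale, then the gripper's target within -1 to 1 (fully open at 1, half-way at 0, shut at -1). A call has 1 to 10 rows; each row shifts and turns the commanded pose from where the row before left it, along the tool's axes as they then stand; what a row does not reach is not made up. Full scale, the value 1, is 25 mm for a shift and 6 degrees for a turn. A row lasts 1/10 s, in which the tool goes at most 50 mm and 8.59 degrees, less where a joint would pass 70% of its speed; a pose out of reach is approached as far as the arm can. A call with a number of a shift or a turn outside -1 to 1 is refused whole. A call with a gripper value outside its range is refused whole. The fingers move at their own pace and stop on an object; "squeeze" is the grip in N (left out, the last holds). Time passes only in rows, so rows that do not move let the fingers close. It gives the time, the measured TCP pose, the force, the opening and the grip force at its end, in the units of the state.
- readout.observe(): the state, without advancing time (a new reading comes with each control period).
- vision.grab_frame(name): name is "scene" or "top" or "wrist"; returns a dict with "color" (384x512x3 uint8, red, green, blue), "depth" (384x512 float32, mm along the optical axis (not along the pixel's ray), 0 where there is no reading), "fx", "fy", "cx", "cy" (pixels), "R" (3x3) and "t" (3): a world point X has camera coordinates R X + t. Camera axes: x right, y down, z forward; pixel columns grow to the right and rows downward; lengths in mm; the calibration is good to about 2 mm. A picture is of the moment at which its call begins.
- workorder.sign_off(): hands the job in; it is judged then, once.
The state is a dict: "time": time; "joint_positions": joint angles; "qvel": joint speeds; "tau": joint torques, N m; "tcp_pos": TCP position; "tool_rot": TCP orientation; "contact_force": force on the tool from outside, world axes, zero at the start; "ft_torque": the same for the moment, N m; "gripper_width": finger opening in mm; "grip_force": force on a finger pad.
Only numpy, scipy, OpenCV 4.12 (cv2) and the standard library are available. Lean on these libraries where they do the work, as an engineer would, in place of code of your own. Each camera call takes 0.05 s, during which the arm holds its last target. There are 200 camera calls.

## Working session

There is one attempt and no reset: what is moved stays moved. The work goes in short steps, Python scripts to look and compute and a tool call to move; the robot and the scene stay as the last step left them, time stands still between calls to the robot, and variables do not carry over. Pictures are saved under pics/ and viewed, at most 13 in all, crops included, and the job is handed in when it is done.

Besides the shell and the picture viewer there is one more tool, called after ">>>" in YAML: its name, and indented under it one key for each argument. drive_tool: Moves the arm, as the interface text tells. Its arguments: {"type":"object","properties":{"steps":{"type":"array","items":{"type":"array"}},"squeeze":{"type":"number"}},"required":["steps"]}

```bash
mkdir -p pics; cat > h.py <<'E'
import numpy as np, cv2
from bench import readout, vision, workorder, manip
def grab(n):
    f=vision.grab_frame(n); return f
def save(f,name,crop=None,s=1):
    im=f["color"][:,:,::-1]
    if crop: a,b,c,d=crop; im=im[b:d,a:c]
    im=cv2.resize(im,None,fx=s,fy=s,interpolation=cv2.INTER_CUBIC) if s!=1 else im
    cv2.imwrite("pics/"+name,im)
def ray(f,u,v,z):
    R=np.array(f["R"]);t=np.array(f["t"]); c=-R.T@t
    d=R.T@np.array([(u-f["cx"])/f["fx"],(v-f["cy"])/f["fy"],1])
    return c+d*(z-c[2])/d[2]
def cloud(f):
    v,u=np.mgrid[:384,:512]; Z=f["depth"].astype(float)
    P=np.stack([(u-f["cx"])/f["fx"]*Z,(v-f["cy"])/f["fy"]*Z,Z],-1)
    W=(P-np.array(f["t"]))@np.array(f["R"]); W[Z==0]=np.nan
    return W
E
python3 - <<'E'
from h import *
import pickle
fs={n:grab(n) for n in("scene","top")}
pickle.dump(fs,open("f0.pkl","wb"))
for n in fs: save(fs[n],n+"0.png",s=1.5); print(n,-np.array(fs[n]["R"]).T@fs[n]["t"])
print(readout.observe())
E
```

```text
scene [-364.80066766 -928.56946842  660.62177309]
top [ 287.93189016   -7.83004043 1357.41343298]
{'time': 0.1, 'joint_positions': array([-1.36131439e+00,  2.63495203e-01, -4.88377329e-02,  1.25941370e+00,
        4.82805852e-06,  1.41551040e+00]), 'qvel': array([-0.00100821, -0.00218395,  0.00295474, -0.00079153, -0.00079433,
       -0.00163141]), 'tau': array([ 3.68253721e-03, -6.38575530e+01,  3.85065293e+01,  1.00011166e-02,
       -6.80976564e-05,  2.06816793e-05]), 'tcp_pos': array([ 187.23312329, -490.19909876,  203.07589207]), 'tool_rot': array([-4.75047989e-04,  9.83413993e-01,  1.81374455e-01, -1.04610895e-05]), 'contact_force': array([-0.27567375, -0.5731716 ,  0.21341413]), 'ft_torque': array([-0.02589754, -0.02389121, -0.03570564]), 'grip_force': 0.0, 'gripper_width': 85.189226433358}
```

View pics/scene0.png

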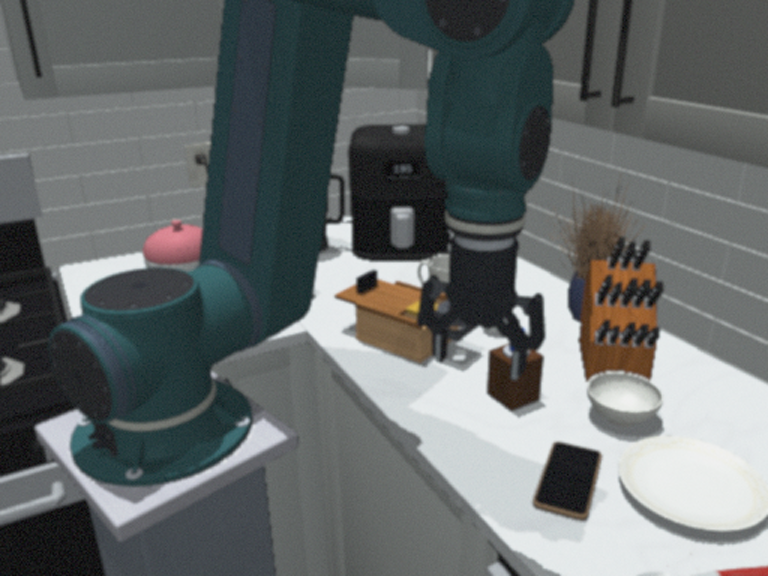

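View pics/top0.png

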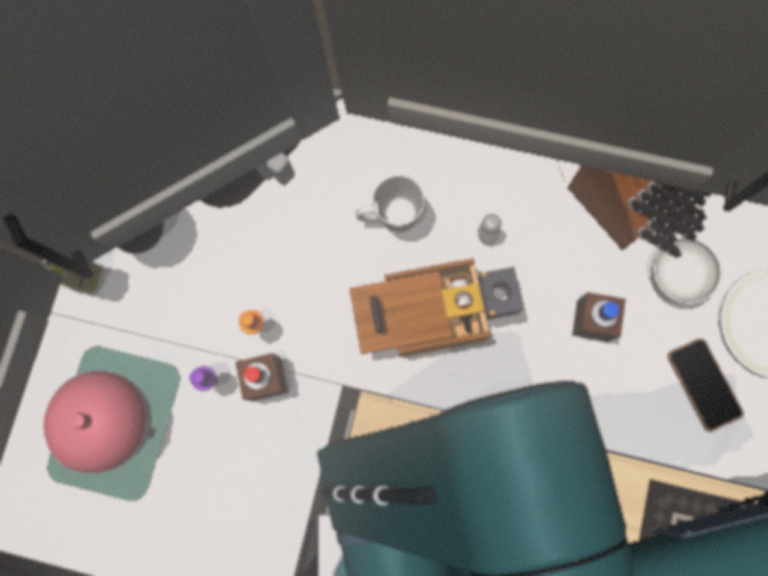

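In the top view (at 1.5x scale) the red grip is at (254,374) in the left block. Things it could be taken for: orange pin (250,321), purple pin (203,378), blue pin (608,311) in the right block, and the pink pot (95,422). I choose (254,374): it is red and stands in a dark block. The lid handle is at (377,314) and the lug hole at (501,293). The mug is at (400,203) and the salt at (489,228).

```bash
python3 - <<'E'
from h import *
import pickle
fs=pickle.load(open("f0.pkl","rb")); f=fs["top"]
im=f["color"]; hsv=cv2.cvtColor(im,cv2.COLOR_RGB2HSV).astype(int); W=cloud(f)
save(f,"crop.png",(110,120,370,280),3)
def blob(m,box,z,name):
    a,b,c,d=box; k=np.zeros(m.shape,bool); k[b:d,a:c]=m[b:d,a:c]
    n,l,s,ce=cv2.connectedComponentsWithStats(k.astype(np.uint8)); i=1+s[1:,4].argmax()
    k=l==i; zz=W[k][:,2]
    print(name,s[i],ce[i],"z",np.nanpercentile(zz,[5,50,95]).round(),"pos",ray(f,*ce[i],z).round(1)); return k
h,s,v=hsv[...,0],hsv[...,1],hsv[...,2]
blob((s>150)&((h<6)|(h>172))&(v>110),(155,235,190,262),134,"red")
blob((s>120)&(h>100)&(h<130),(390,195,420,220),134,"blue")
k=blob((v<60),(240,190,262,228),116,"handle")
print("handle rect",cv2.minAreaRect(np.argwhere(k)[:,::-1].astype(np.float32)))
k=blob((v<110)&(s<60),(318,175,352,218),102,"lug")
a=(W[...,2]>92)&(W[...,2]<110); a[:, :318]=0;a[:,352:]=0;a[:175]=0;a[218:]=0
k2=a; r=cv2.minAreaRect(np.argwhere(k2)[:,::-1].astype(np.float32)); print("lug z rect",r,[ray(f,*p,102).round(0) for p in cv2.boxPoints(r)])
print(W[185:212:2,318:352:3,2].round())
for n,p in dict(mug=(400/1.5,203/1.5),salt=(489/1.5,228/1.5),hole=(501/1.5,293/1.5)).items(): print(n,ray(f,*p,90 if n!="hole" else 102).round())
E
```

```text
red [164 246   8   6  20] [167.45 248.05] z [131. 134. 138.] pos [388.5 252.4 134. ]
blue [402 202  10  10  73] [406.60273973 206.24657534] z [130. 134. 138.] pos [ 477.6 -337.6  134. ]Traceback (most recent call last):
  File "<stdin>", line 14, in <module>
  File "<stdin>", line 8, in blob
ValueError: attempt to get argmax of an empty sequence
```

View pics/crop.png

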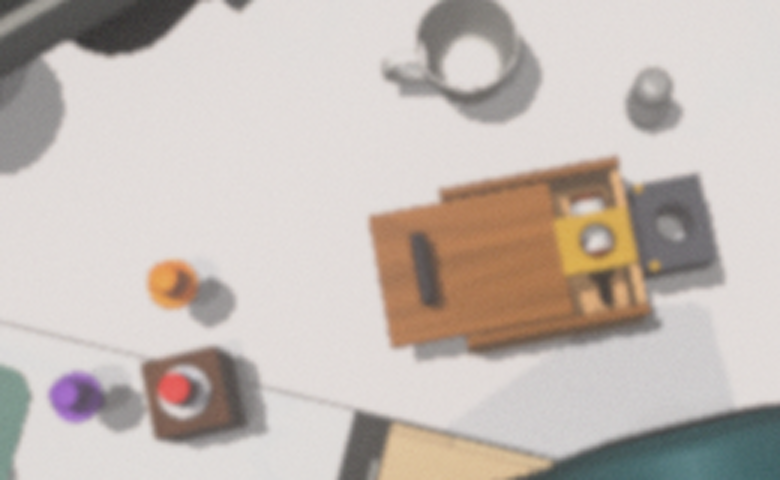

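The crop confirms the red pin in its dark block (crop 175,388). The orange pin (170,284) and purple pin (77,396) stand free. The lid is open about 45–50 mm, with its handle at (425,268). The lug hole is at (671,224).

```bash
python3 - <<'E'
from h import *
import pickle
fs=pickle.load(open("f0.pkl","rb")); f=fs["top"]
im=f["color"]; hsv=cv2.cvtColor(im,cv2.COLOR_RGB2HSV).astype(int); W=cloud(f)
h,s,v=[hsv[...,i] for i in range(3)]
def comp(m,box):
    a,b,c,d=box; k=np.zeros(m.shape,np.uint8); k[b:d,a:c]=m[b:d,a:c]
    n,l,st,ce=cv2.connectedComponentsWithStats(k); i=1+st[1:,4].argmax(); return l==i,ce[i],st[i]
k,c,st=comp((s>90)&((h<9)|(h>170)),(155,235,190,270)); print("red",c,st,ray(f,*c,126).round(1))
P=W[k]; P=P[P[:,2]>130]; print("red cloud top",len(P),np.median(P,0).round(1),P.min(0).round(),P.max(0).round())
fl=(s<60)&(v>130)&(W[...,2]>88)&(W[...,2]<105)
kk,c,st=comp(fl|k,(155,235,190,270)); print("flange",c,st); hull=cv2.minEnclosingCircle(np.argwhere(kk&((W[...,2]<105)))[:,::-1].astype(np.float32)); print(hull,ray(f,*hull[0],94).round(1))
g=im.max(2)
k,c,st=comp(g<90,(240,190,266,230)); print("handle dark",c,st)
r=cv2.minAreaRect(np.argwhere(k)[:,::-1].astype(np.float32)); print(r)
k,c,st=comp(W[...,2]>108,(240,190,266,230)); r=cv2.minAreaRect(np.argwhere(k)[:,::-1].astype(np.float32)); print("handle z>108",c,st,r,ray(f,*r[0],116).round(1),[ray(f,*p,116)[:2].round(0) for p in cv2.boxPoints(r)])
k,c,st=comp((g<135)&(W[...,2]>94),(316,172,356,220)); r=cv2.minAreaRect(np.argwhere(k)[:,::-1].astype(np.float32)); print("lug",c,st,r,ray(f,*r[0],102).round(1),[ray(f,*p,102)[:2].round(0) for p in cv2.boxPoints(r)])
ho=(~k).astype(np.uint8); 
kk,c,st=comp(ho>0,(326,186,342,203)); print("hole",c,st,ray(f,*c,102).round(1))
print(g[184:206,322:348])
E
```

```text
red [166.96969697 248.70707071] [161 244  13  10  99] [387.6 255.2 126. ]
red cloud top 76 [386.2 251.5 133.5] [376. 239. 130.] [399. 264. 143.]
flange [170.4        249.92888889] [161 241  20  20 225]
((170.5, 250.11538696289062), 9.997879028320312) [386.4 253.1  94. ]
handle dark [252.8 212. ] [252 210   2   5   5]
((252.5, 212.0), (4.0, 1.0), 90.0)
handle z>108 [250.80769231 208.56153846] [247 197   9  24 130] ((250.7716827392578, 208.44906616210938), (23.527502059936523, 5.528656005859375), 79.3803482055664) [484.5  47.2 116. ] [array([513.,  59.]), array([515.,  45.]), array([456.,  35.]), array([454.,  49.])]
lug [334.16536965 194.21400778] [320 179  29  31 514] ((334.0058898925781, 194.27647399902344), (28.52635955810547, 22.886167526245117), 77.47119140625) [ 518.  -164.9  102. ] [array([ 549., -130.]), array([ 560., -188.]), array([ 488., -200.]), array([ 476., -143.])]
hole [334.16346154 193.67307692] [329 188  12  12 104] [ 519.5 -165.4  102. ]
[[142 139 125 117 113 109 113 113 113 112 112 114 115 116 113 114 114 115
  117 118 118 136 174 213 222 225]
 [117 118 115 112 113
[... 1568 characters left out ...]
42 123 111
  114 113 116 116 118 117 119 139]
 [123 103 105 110 113 110 111 113 111 113 117 119 129 132 133 125 117 114
  115 116 118 117 116 118 121 136]
 [130 105 103 111 112 114 113 114 116 112 112 115 115 118 116 112 112 115
  115 118 117 117 116 117 117 131]
 [138 108 105 111 115 112 111 115 115 115 115 112 114 115 113 113 114 114
  116 117 115 115 116 115 117 123]
 [143 113 107 108 111 113 114 113 113 115 116 116 117 115 115 116 115 112
  119 116 117 115 117 114 116 122]
 [152 116 103 106 111 115 113 114 117 114 117 114 113 114 114 114 115 118
  114 117 114 118 114 116 117 121]
 [160 120 106 106 108 115 119 117 114 113 115 113 115 116 114 114 115 112
  117 117 113 114 115 115 115 117]]
```

>>> drive_tool:
  steps:
    - [[0, 0, 0], [0, 0, -1], -1]
    - [[0, 0, 0], [0, 0, -1], -1]
    - [[0, 0, 0], [0, 0, -1], -1]
    - [[0, 0, 0], [0, 0, -1], -1]
    - [[0, 0, 0], [0, 0, -1], -1]
    - [[0, 0, 0], [0, 0, -1], -1]
    - [[0, 0, 0], [0, 0, -1], -1]
    - [[0, 0, 0], [0, 0, -1], -1]
    - [[0, 0, 0], [0, 0, -1], -1]
    - [[0, 0, 0], [0, 0, -1], -1]

```text
time: 1.1
tcp_pos: [187.3, -490.3, 203.2]
tool_rot: [-0.0, 0.76, 0.65, 0.0]
contact_force: [-0.2, 0.0, -0.2]
gripper_width: -0.3
grip_force: 0.0
```

>>> drive_tool:
  steps:
    - [[0, 0, 0], [0, 0, -1], -1]
    - [[0, 0, 0], [0, 0, -1], -1]
    - [[0, 0, 0], [0, 0, -1], -1]
    - [[0.5, 0.4, 0], [0, 0, 0], -1]
    - [[1, 0.73, 0], [0, 0, 0], -1]
    - [[1, 0.73, 0], [0, 0, 0], -1]
    - [[1, 0.73, 0], [0, 0, 0], -1]
    - [[1, 0.73, 0], [0, 0, 0], -1]
    - [[1, 0.73, 0], [0, 0, 0], -1]
    - [[1, 0.73, 0], [0, 0, 0], -1]

```text
time: 2.1
tcp_pos: [280.6, -309.3, 203.3]
tool_rot: [-0.0, 0.651, 0.759, 0.0]
contact_force: [0.7, -0.3, 0.4]
gripper_width: 0.2
grip_force: 0.0
```

>>> drive_tool:
  steps:
    - [[1, 0.73, 0], [0, 0, 0], -1]
    - [[1, 0.73, 0], [0, 0, 0], -1]
    - [[1, 0.73, 0], [0, 0, 0], -1]
    - [[1, 0.73, 0], [0, 0, 0], -1]
    - [[1, 0.73, 0], [0, 0, 0], -1]
    - [[1, 0.73, 0], [0, 0, 0], -1]
    - [[1, 0.73, 0], [0, 0, 0], -1]
    - [[1, 0.73, 0], [0, 0, 0], -1]
    - [[0.5, 0.4, 0], [0, 0, 0], -1]
    - [[0, 0, 0], [0, 0, 0], -1]

```text
time: 3.1
tcp_pos: [401.5, -75.2, 203.3]
tool_rot: [-0.0, 0.65, 0.76, 0.0]
contact_force: [-0.1, -0.5, -0.2]
gripper_width: -0.1
grip_force: 0.0
```

>>> drive_tool:
  steps:
    - [[0.95, 0.68, 0], [0, 0, 0], -1]
    - [[0.95, 0.68, 0], [0, 0, 0], -1]
    - [[0.95, 0.68, 0], [0, 0, 0], -1]
    - [[0.95, 0.68, 0], [0, 0, 0], -1]
    - [[0.95, 0.68, 0], [0, 0, 0], -1]
    - [[0.95, 0.68, 0], [0, 0, 0], -1]
    - [[0, 0, 0.5], [0, 0, 0], -1]
    - [[0, 0, 0.5], [0, 0, 0], -1]
    - [[0, 0, 0], [0, 0, 0], -1]

```text
time: 4.0
tcp_pos: [478.9, 79.0, 177.2]
tool_rot: [-0.001, 0.651, 0.759, -0.001]
contact_force: [-0.3, -0.4, 1.2]
gripper_width: -0.6
grip_force: 0.0
```

```bash
python3 - <<'E'
from h import *
f=grab("wrist"); save(f,"w1.png")
print(readout.observe()["joint_positions"].round(2))
W=cloud(f); m=(W[...,2]>105)&(W[...,2]<125)&(f["color"].max(2)<80); P=W[m]
P=P[(abs(P[:,0]-484)<60)&(abs(P[:,1]-47)<60)]
print(len(P)); 
if len(P): print(np.median(P,0), P.min(0),P.max(0), cv2.minAreaRect(P[:,:2].astype(np.float32)))
E
```

```text
[-0.    0.21 -0.19  1.17 -0.    1.41]
772
[486.18325837  50.95876785 115.82795258] [454.06887115  36.72140765 105.02492308] [513.30126224  58.08818114 118.76796102] ((483.55084228515625, 47.436370849609375), (59.36906433105469, 13.847201347351074), 8.90125560760498)
```

View pics/w1.png

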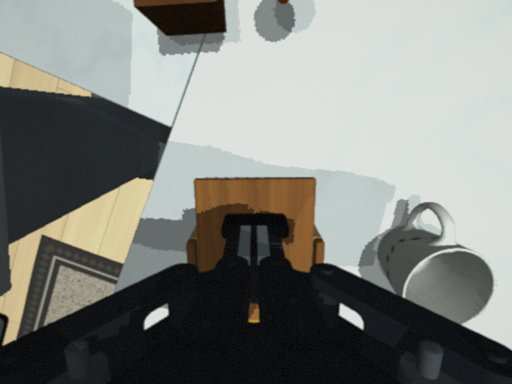

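>>> drive_tool:
  steps:
    - [[0, 0, 0.8], [0, 0, 0], -1]
    - [[0, 0, 0.8], [0, 0, 0], -1]
    - [[0, 0, 0.8], [0, 0, 0], -1]
    - [[0, 0, 0.8], [0, 0, 0], -1]
    - [[0, 0, 0], [0, 0, 0], -1]
    - [[-0.4, 0, 0], [0, 0, 0], -1]
    - [[-0.4, 0, 0], [0, 0, 0], -1]
    - [[-0.4, 0, 0], [0, 0, 0], -1]
    - [[0, 0, 0], [0, 0, 0], -1]

```text
time: 4.95
tcp_pos: [485.5, 48.1, 99.1]
tool_rot: [0.001, 0.651, 0.759, 0.0]
contact_force: [0.1, 0.3, -0.3]
gripper_width: 0.3
grip_force: 0.0
```

```bash
python3 - <<'E'
from h import *
f=grab("top"); save(f,"t2.png",(200,140,400,270),3)
E
```

```text
(no output)
```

View pics/t2.png

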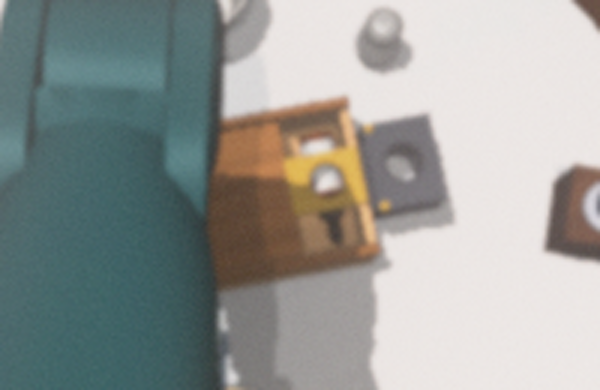

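The tongue hole, at crop (327,180), seems not to have moved, although the TCP should already be at the bar. I'll check with numbers and the wrist view.

```bash
python3 - <<'E'
from h import *
import pickle
g=pickle.load(open("f0.pkl","rb"))["top"]; f=grab("top"); w=grab("wrist"); save(w,"w2.png")
for q in (g,f):
    h=cv2.cvtColor(q["color"],cv2.COLOR_RGB2HSV).astype(int); m=(h[...,1]>130)&(h[...,0]>20)&(h[...,0]<30); m[:185]=0;m[215:]=0;m[:,:290]=0;m[:,330:]=0
    p=np.argwhere(m); print(len(p),p.mean(0),p.min(0),p.max(0))
W=cloud(w); m=(W[...,2]>105)&(W[...,2]<122); P=W[m]; P=P[(abs(P[:,0]-484)<60)&(abs(P[:,1]-20)<80)]
print(len(P)); 
if len(P): print(P.min(0),P.max(0),cv2.minAreaRect(P[:,:2].astype(np.float32)))
E
```

```text
16 [205.1875 305.1875] [198 298] [209 317]
101 [196.         308.85148515] [190 296] [205 320]
1817
[454.14214249  36.38872707 105.01060185] [513.64380811  57.62939213 118.74293727] ((483.6938171386719, 47.106204986572266), (59.688636779785156, 13.761224746704102), 8.712571144104004)
```

View pics/w2.png

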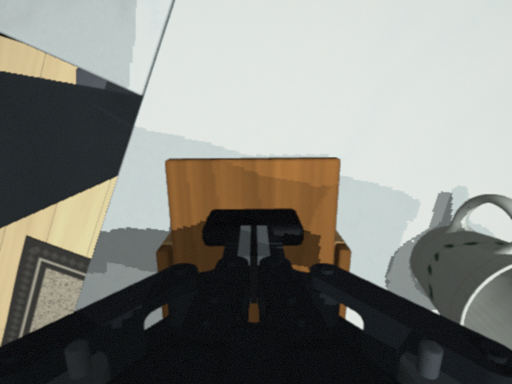

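```bash
python3 - <<'E'
from h import *
w=grab("wrist"); o=readout.observe(); print(o["tcp_pos"],o["contact_force"],o["joint_positions"].round(3))
R=np.array(w["R"]);t=np.array(w["t"]); print("cam",-R.T@t, "axis",R[2])
def pr(X):
    c=R@X+t; return (c[:2]/c[2]*[w["fx"],w["fy"]]+[w["cx"],w["cy"]]).round(),c[2].round()
print("tcp px",pr(o["tcp_pos"]), "up20",pr(o["tcp_pos"]+[0,0,20]),"up60",pr(o["tcp_pos"]+[0,0,60]))
W=cloud(w)
for v in range(205,340,8): print(v,*(W[v,u].round().tolist() for u in (225,240,254,266)))
E
```

```text
[484.78720457  49.63317036  98.59836661] [0.70093464 0.06827483 0.74106702] [-0.065  0.258 -0.353  0.96   0.     1.35 ]
cam [473.70888217 113.6351492  270.52792138] axis [ 0.04050017 -0.25569263 -0.96590942]
tcp px (array([255., 221.]), np.float64(183.0)) up20 (array([255., 234.]), np.float64(164.0)) up60 (array([256., 270.]), np.float64(125.0))
205 [464.0, 52.0, 82.0] [474.0, 53.0, 81.0] [483.0, 55.0, 81.0] [492.0, 56.0, 82.0]
213 [465.0, 50.0, 93.0] [475.0, 52.0, 94.0] [484.0, 53.0, 94.0] [491.0, 54.0, 94.0]
221 [466.0, 50.0, 107.0] [475.0, 52.0, 108.0] [484.0, 53.0, 109.0] [491.0, 55.0, 109.0]
229 [467.0, 48.0, 115.0] [476.0, 50.0, 116.0] [483.0, 60.0, 137.0] [488.0, 61.0, 138.0]
237 [468.0, 44.0, 117.0] [476.0, 59.0, 146.0] [483.0, 60.0, 146.0] [488.0, 60.0, 146.0]
245 [470.0, 54.0, 147.0] [476.0, 59.0, 155.0] [483.0, 60.0, 155.0] [488.0, 61.0, 156.0]
253 [470.0, 54.0, 155.0] [477.0, 59.0, 163.0] [482.0, 60.0, 163.0] [487.0, 60.0, 163.0]
261 [471.0, 59.0, 171.0] [477.0, 60.0, 172.0] [483.0, 57.0, 165.0] [487.0, 61.0, 171.0]
269 [472.0, 59.0, 177.0] [477.0, 60.0, 178.0] [483.0, 53.0, 165.0] [487.0, 61.0, 177.0]
277 [472.0, 60.0, 183.0] [478.0, 59.0, 182.0] [484.0, 50.0, 165.0] [486.0, 61.0, 182.0]
285 [473.0, 64.0, 194.0] [477.0, 65.0, 195.0] [485.0, 46.0, 165.0] [485.0, 64.0, 192.0]
293 [473.0, 65.0, 200.0] [478.0, 62.0, 195.0] [485.0, 43.0, 165.0] [486.0, 62.0, 193.0]
301 [474.0, 65.0, 204.0] [478.0, 61.0, 197.0] [486.0, 39.0, 165.0] [486.0, 59.0, 193.0]
309 [474.0, 63.0, 205.0] [478.0, 58.0, 197.0] [496.0, -28.0, 81.0] [487.0, 57.0, 194.0]
317 [474.0, 64.0, 209.0] [479.0, 55.0, 197.0] [497.0, -35.0, 81.0] [487.0, 54.0, 194.0]
325 [475.0, 65.0, 212.0] [479.0, 58.0, 204.0] [482.0, 59.0, 204.0] [486.0, 59.0, 204.0]
333 [475.0, 65.0, 215.0] [479.0, 59.0, 208.0] [482.0, 59.0, 207.0] [485.0, 61.0, 208.0]
```

The picture and depth show the finger face ending near z 130, above the bar (handle top at z 116), although the TCP reads 99. So the shut fingers end short of the reported TCP. I'll back off and measure where the tips really are.

>>> drive_tool:
  steps:
    - [[0.6, 0, 0], [0, 0, 0], -1]
    - [[0.6, 0, 0], [0, 0, 0], -1]
    - [[0, 0, 0.4], [0, 0, 0], -1]
    - [[0, 0, 0], [0, 0, 0], -1]

```text
time: 5.55
tcp_pos: [479.5, 79.4, 87.4]
tool_rot: [-0.001, 0.65, 0.76, -0.001]
contact_force: [0.6, 0.3, -0.2]
gripper_width: 0.2
grip_force: 0.0
```

```bash
cat > tip.py <<'E'
from h import *
w=grab("wrist"); o=readout.observe(); T=o["tcp_pos"]; print(T,o["contact_force"],o["gripper_width"])
W=cloud(w); R=np.array(w["R"]); D=W-T
from scipy.spatial.transform import Rotation
q=o["tool_rot"]; A=Rotation.from_quat([q[1],q[2],q[3],q[0]]).as_matrix()
L=D@A   # tool coords
m=(abs(L[...,0])<20)&(abs(L[...,1])<40)&(W[...,2]>90)&(L[...,2]<0)&(L[...,2]>-100)
print("tool-frame points near fingers: max z per row")
for v in range(150,330,8):
    k=m[v]; 
    if k.any(): print(v,np.nanmedian(L[v][k],0).round(), "n",k.sum(), "zmax",np.nanmax(L[v][k][:,2]).round())
E
python3 tip.py
```

```text
[479.69523581  79.13137134  87.81304455] [ 0.07183191  0.67430337 -0.14787498] -0.2939395268743192
tool-frame points near fingers: max z per row
230 [ 11.  -1. -39.] n 26 zmax -38.0
238 [ 10.  -1. -48.] n 54 zmax -39.0
246 [ 10.  -1. -56.] n 58 zmax -48.0
254 [ 10.  -1. -64.] n 62 zmax -56.0
262 [ 12.  -1. -73.] n 74 zmax -66.0
270 [ 12.  -1. -79.] n 162 zmax -65.0
278 [ 12.  -1. -84.] n 218 zmax -65.0
286 [ 12.   1. -89.] n 242 zmax -65.0
294 [ 11.  -0. -92.] n 186 zmax -65.0
302 [  9.   0. -93.] n 176 zmax -65.0
310 [  1.   1. -86.] n 103 zmax -75.0
318 [ -3.   1. -85.] n 87 zmax -75.0
326 [ -7.  25. -84.] n 75 zmax -83.0
```

```bash
cat >> tip.py <<'E'
print("pinch",manip.pinch_z)
for v in range(212,236,2): print(v,L[v,246].round(),L[v,255].round(),L[v,264].round(), W[v,255].round())
E
python3 tip.py | tail -13
```

```text
pinch 18.700000000000003
212 [ 5. -6.  6.] [ 4. -0.  7.] [4. 6. 8.] [479.  83.  81.]
214 [ 3. -6.  7.] [ 3. -0.  6.] [3. 6. 6.] [479.  82.  82.]
216 [ 1. -6.  7.] [ 1. -0.  7.] [2. 6. 6.] [480.  80.  81.]
218 [ 0. -6.  6.] [ 0. -0.  6.] [0. 6. 6.] [480.  79.  82.]
220 [-1. -6.  6.] [-1. -0.  7.] [-2.  6.  8.] [480.  78.  81.]
222 [-2. -6.  6.] [-2. -0.  6.] [-3.  6.  7.] [480.  76.  82.]
224 [-4. -6.  7.] [-4. -0.  7.] [-4.  6.  7.] [480.  75.  81.]
226 [ 11.  -5. -34.] [ 11.  -0. -34.] [ 11.   4. -33.] [478.  90. 122.]
228 [ 11.  -5. -37.] [ 10.  -0. -36.] [ 11.   4. -38.] [478.  89. 124.]
230 [ 11.  -5. -40.] [ 11.  -0. -40.] [ 11.   4. -39.] [478.  90. 128.]
232 [ 11.  -5. -42.] [ 11.  -0. -43.] [ 11.   4. -42.] [478.  90. 131.]
234 [ 11.  -5. -44.] [ 11.  -0. -44.] [ 11.   4. -44.] [478.  89. 132.]
```

The real fingertips lie about 33 mm behind the reported TCP: tips at z 121 with the TCP at 88. I'll use tip = TCP + 33 mm in height from here. Next I lower until the tips are at about z 94 and push.

>>> drive_tool:
  steps:
    - [[0, 0, 0.55], [0, 0, 0], -1]
    - [[0, 0, 0.5], [0, 0, 0], -1]
    - [[0, 0, 0], [0, 0, 0], -1]
    - [[-0.4, 0, 0], [0, 0, 0], -1]
    - [[-0.4, 0, 0], [0, 0, 0], -1]
    - [[-0.4, 0, 0], [0, 0, 0], -1]

```text
time: 6.25
tcp_pos: [485.3, 48.7, 62.8]
tool_rot: [0.0, 0.65, 0.76, 0.0]
contact_force: [0.1, 3.1, 1.9]
gripper_width: -0.1
grip_force: 1.4
```

>>> drive_tool:
  steps:
    - [[-0.4, 0, 0], [0, 0, 0], -1]
    - [[-0.4, 0, 0], [0, 0, 0], -1]
    - [[-0.4, 0, 0], [0, 0, 0], -1]
    - [[-0.4, 0, 0], [0, 0, 0], -1]
    - [[-0.1, 0, 0], [0, 0, 0], -1]

```text
time: 6.75
tcp_pos: [491.5, 6.4, 62.2]
tool_rot: [0.0, 0.65, 0.76, -0.0]
contact_force: [0.2, 2.7, 0.7]
gripper_width: -0.0
grip_force: 1.1
```

>>> drive_tool:
  steps:
    - [[-0.1, 0, 0], [0, 0, 0], -1]
    - [[-0.05, 0, 0], [0, 0, 0], -1]

```text
time: 6.95
tcp_pos: [491.9, 3.8, 62.2]
tool_rot: [-0.0, 0.65, 0.76, -0.0]
contact_force: [1.0, 2.1, 1.2]
gripper_width: -0.4
grip_force: 1.0
```

>>> drive_tool:
  steps:
    - [[-0.06, 0, 0], [0, 0, 0], -1]
    - [[-0.06, 0, 0], [0, 0, 0], -1]

```text
time: 7.15
tcp_pos: [492.4, 1.1, 62.2]
tool_rot: [-0.0, 0.65, 0.76, -0.0]
contact_force: [0.7, 2.5, 0.4]
gripper_width: -0.0
grip_force: 1.1
```

>>> drive_tool:
  steps:
    - [[-0.06, 0, 0], [0, 0, 0], -1]
    - [[-0.06, 0, 0], [0, 0, 0], -1]

```text
time: 7.35
tcp_pos: [492.3, 1.0, 62.2]
tool_rot: [-0.002, 0.649, 0.76, 0.002]
contact_force: [-1.8, 33.5, 7.9]
gripper_width: 0.1
grip_force: 16.8
```

Contact force jumped to 33 N at the stop, so the lid is shut. Next I back off, lift, and go above the red pin with a partly open gripper.

>>> drive_tool:
  steps:
    - [[0.6, 0, 0], [0, 0, 0], -1]
    - [[0, 0, -1], [0, 0, 0], -1]
    - [[0, 0, -1], [0, 0, 0], -1]
    - [[0, 0, -1], [0, 0, 0], -1]
    - [[0, 0, -1], [0, 0, 0], 0.2]
    - [[1, -0.3, 0], [0, 0, 0], 0.2]
    - [[1, -0.3, 0], [0, 0, 0], 0.2]
    - [[1, -0.3, 0], [0, 0, 0], 0.2]
    - [[1, -0.3, 0], [0, 0, 0], 0.2]
    - [[1, -0.3, 0], [0, 0, 0], 0.2]

```text
time: 8.35
tcp_pos: [433.4, 131.2, 162.2]
tool_rot: [0.0, 0.65, 0.76, -0.0]
contact_force: [0.5, -0.5, -0.1]
gripper_width: 51.1
grip_force: 0.0
```

>>> drive_tool:
  steps:
    - [[1, -0.3, 0], [0, 0, 0], 0.2]
    - [[1, -0.2, 0], [0, 0, 0], 0.2]
    - [[0, 0, 0], [0, 0, 0], 0.2]

```text
time: 8.65
tcp_pos: [412.8, 179.7, 162.2]
tool_rot: [0.0, 0.649, 0.761, -0.0]
contact_force: [0.3, 0.1, -0.5]
gripper_width: 51.1
grip_force: 0.0
```

```bash
cat > pin.py <<'E'
from h import *
from scipy.spatial.transform import Rotation
o=readout.observe(); w=grab("wrist"); T=o["tcp_pos"]; q=o["tool_rot"]; A=Rotation.from_quat([q[1],q[2],q[3],q[0]]).as_matrix()
hsv=cv2.cvtColor(w["color"],cv2.COLOR_RGB2HSV).astype(int)
m=((hsv[...,0]<6)|(hsv[...,0]>172))&(hsv[...,1]>140)&(hsv[...,2]>60)
W=cloud(w); P=W[m]; P=P[(P[:,2]>130)&(P[:,2]<140)&(np.hypot(P[:,0]-386,P[:,1]-253)<40)]
print("T",T,"w",o["gripper_width"],len(P))
if len(P): c=cv2.minEnclosingCircle(P[:,:2].astype(np.float32)); print(c,P[:,2].mean(),"tool delta",(np.array([*c[0],T[2]])-T)@A)
save(w,"w3.png")
t=grab("top"); h=cv2.cvtColor(t["color"],cv2.COLOR_RGB2HSV); save(t,"t3.png",(200,140,400,270),3)
E
python3 pin.py
```

```text
T [412.81630188 179.7146833  162.21630267] w 51.09187031703107 1134
((385.9248352050781, 250.67086791992188), 12.455879211425781) 135.2184300846405 tool delta [ 7.43027928e+01 -1.53956382e+01 -2.04934528e-02]
```

View pics/w3.png

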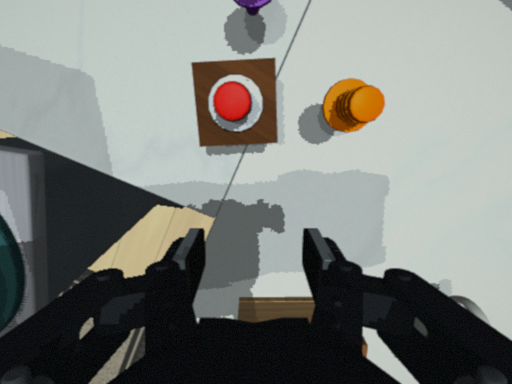

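View pics/t3.png

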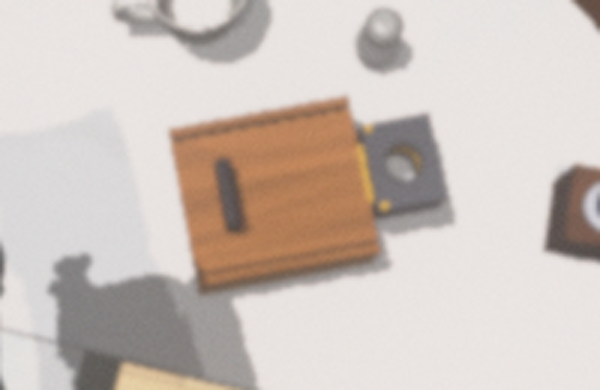

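The lid is now shut, with the brass tongue under the lug hole at (403,162) in the top crop. The wrist view shows the red pin at (233,101) in its block, with the orange pin at (360,105) clear of the fingers.

>>> drive_tool:
  steps:
    - [[0.99, -0.2, 0], [0, 0, 0], 0.2]
    - [[0.99, -0.2, 0], [0, 0, 0], 0.2]
    - [[0.99, -0.2, 0], [0, 0, 0], 0.2]
    - [[0, 0, 0], [0, 0, 0], 0.2]
    - [[0, 0, 0.97], [0, 0, 0], 0.2]
    - [[0, 0, 0.97], [0, 0, 0], 0.2]
    - [[0, 0, 0.97], [0, 0, 0], 0.2]
    - [[0, 0, 0.7], [0, 0, 0], 0.2]
    - [[0, 0, 0.2], [0, 0, 0], 0.2]
    - [[0, 0, 0], [0, 0, 0], 0.2]

```text
time: 9.75
tcp_pos: [387.9, 248.2, 66.8]
tool_rot: [-0.0, 0.65, 0.76, -0.001]
contact_force: [0.3, 1.1, 0.7]
gripper_width: 51.1
grip_force: 0.0
```

>>> drive_tool:
  steps:
    - [[0.11, -0.06, 0.06], [0, 0, 0], 0.2]
    - [[0, 0, 0], [0, 0, 0], -1]
    - [[0, 0, 0], [0, 0, 0], -1]
    - [[0, 0, 0], [0, 0, 0], -1]
    - [[0, 0, 0], [0, 0, 0], -1]
  squeeze: 40

```text
time: 10.25
tcp_pos: [386.2, 251.7, 66.2]
tool_rot: [0.0, 0.65, 0.76, 0.001]
contact_force: [-2.2, -0.4, 5.8]
gripper_width: 24.9
grip_force: 39.1
```

>>> drive_tool:
  steps:
    - [[0, 0, -0.4], [0, 0, 0], -1]
    - [[0, 0, -1], [0, 0, 0], -1]
    - [[0, 0, -1], [0, 0, 0], -1]
    - [[0, 0, -1], [0, 0, 0], -1]
    - [[0, 0, -1], [0, 0, 0], -1]
    - [[0, 0, -1], [0, 0, 0], -1]
    - [[-0.4, 0, 0], [0, 0, 0], -1]
    - [[-0.8, 0.12, 0], [0, 0, 0], -1]
    - [[-0.8, 0.12, 0], [0, 0, 0], -1]
    - [[-0.8, 0.12, 0], [0, 0, 0], -1]

```text
time: 11.25
tcp_pos: [405.4, 182.7, 200.5]
tool_rot: [-0.0, 0.65, 0.76, -0.0]
contact_force: [0.2, -0.2, -1.5]
gripper_width: 25.2
grip_force: 39.5
```

>>> drive_tool:
  steps:
    - [[-0.8, 0.12, 0], [0, 0, 0], -1]
    - [[-0.8, 0.12, 0], [0, 0, 0], -1]
    - [[-0.8, 0.12, 0], [0, 0, 0], -1]
    - [[-0.8, 0.12, 0], [0, 0, 0], -1]
    - [[-0.8, 0.12, 0], [0, 0, 0], -1]
    - [[-0.8, 0.12, 0], [0, 0, 0], -1]
    - [[-0.8, 0.12, 0], [0, 0, 0], -1]
    - [[-0.8, 0.12, 0], [0, 0, 0], -1]
    - [[-0.8, 0.12, 0], [0, 0, 0], -1]
    - [[0, 0, 0], [0, 0, 0], -1]

```text
time: 12.25
tcp_pos: [460.4, 8.1, 200.3]
tool_rot: [0.0, 0.651, 0.759, -0.0]
contact_force: [0.3, 0.1, -0.6]
gripper_width: 24.8
grip_force: 39.5
```

>>> drive_tool:
  steps:
    - [[-0.8, 0.2, 0], [0, 0, 0], -1]
    - [[-0.8, 0.2, 0], [0, 0, 0], -1]
    - [[-0.8, 0.2, 0], [0, 0, 0], -1]
    - [[-0.8, 0.2, 0], [0, 0, 0], -1]
    - [[-0.8, 0.2, 0], [0, 0, 0], -1]
    - [[-0.8, 0.2, 0], [0, 0, 0], -1]
    - [[-0.8, 0, 0], [0, 0, 0], -1]
    - [[-0.8, 0, 0], [0, 0, 0], -1]
    - [[-0.8, 0, 0], [0, 0, 0], -1]
    - [[0, 0, 0], [0, 0, 0], -1]

```text
time: 13.25
tcp_pos: [517.8, -165.0, 200.1]
tool_rot: [-0.0, 0.651, 0.759, -0.0]
contact_force: [-0.6, -0.6, -0.8]
gripper_width: 25.2
grip_force: 39.5
```

```bash
python3 - <<'E'
from h import *
o=readout.observe();print(o["tcp_pos"],o["contact_force"])
s=grab("scene"); w=grab("wrist")
import pickle; pickle.dump((s,w),open("f4.pkl","wb"))
R=np.array(s["R"]);t=np.array(s["t"]); 
for X in (o["tcp_pos"]+[0,0,50],[518.5,-165,102]):
    c=R@np.array(X)+t; print(c[:2]/c[2]*[s["fx"],s["fy"]]+[s["cx"],s["cy"]])
a=cv2.resize(s["color"][140:260,230:370,::-1],(700,600),interpolation=cv2.INTER_CUBIC)
b=w["color"][:,:,::-1]
cv2.imwrite("pics/s4.png",a); cv2.imwrite("pics/w4.png",b)
E
```

```text
[ 517.83500209 -165.00106273  200.10356673] [-0.56427572 -0.57826623 -0.82677035]
[304.05673604 154.80593006]
[302.6693699  204.13272706]
```

View pics/s4.png

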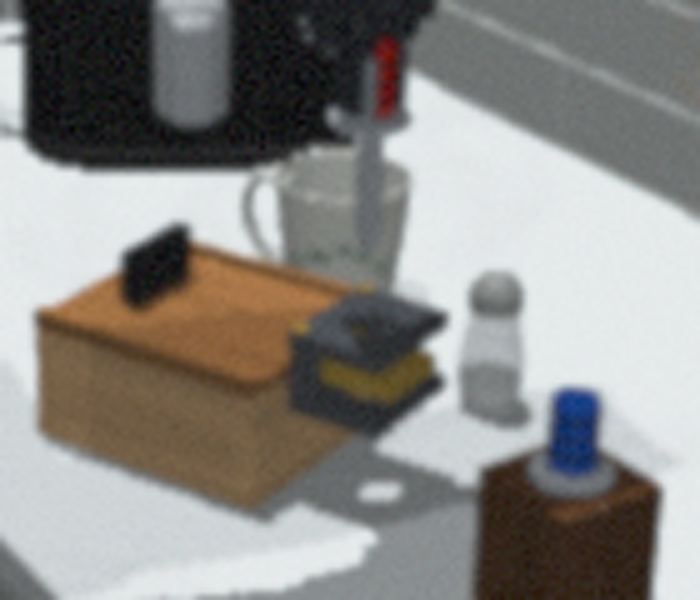

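View pics/w4.png

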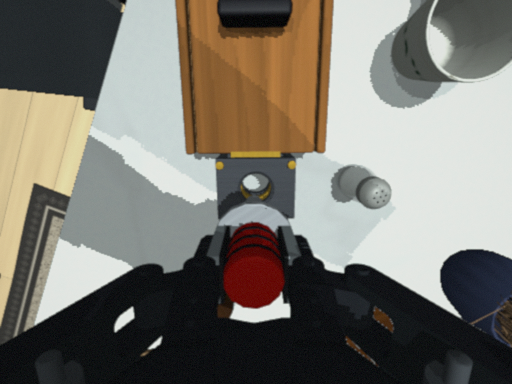

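The scene crop shows the pin upright above the lug, with the shaft at (367,190) and the hole at (365,328). The wrist view shows the hole at (257,185), directly ahead of the pin.

```bash
python3 - <<'E'
from h import *
import pickle; s,w=pickle.load(open("f4.pkl","rb"))
W=cloud(w); a=(abs(W[...,2]-102)<4); a[:150]=0;a[215:]=0;a[:,210:300]&=True;a[:,:210]=0;a[:,300:]=0
ins=np.zeros_like(a,np.uint8); ins[165:206,236:280]=(W[165:206,236:280,2]<95)
n,l,st,ce=cv2.connectedComponentsWithStats(ins); i=1+st[1:,4].argmax(); print(st[i],ce[i],ray(w,*ce[i],102))
p=np.argwhere(cv2.dilate((l==i).astype(np.uint8),np.ones((3,3)))&a.astype(np.uint8)); c=W[p[:,0],p[:,1]]; print(len(c),cv2.minEnclosingCircle(c[:,:2].astype(np.float32)))
# pin flange/grip in wrist
h=cv2.cvtColor(w["color"],cv2.COLOR_RGB2HSV); m=((h[...,0]<6)|(h[...,0]>172))&(h[...,1]>140); P=W[m]; z=np.nanpercentile(P[:,2],95); print("grip top z",z); P=P[P[:,2]>z-3]; print(cv2.minEnclosingCircle(P[:,:2].astype(np.float32)))
E
```

```text
[241 174  30  26 587] [255.68483816 186.03747871] [ 518.85304573 -164.35242827  102.        ]
84 ((519.0784301757812, -166.2197723388672), 15.85123062133789)
grip top z 269.9222656705435
((516.4464721679688, -164.2694854736328), 12.878854751586914)
```

>>> drive_tool:
  steps:
    - [[0, 0.06, 0.6], [0, 0, 0], -1]
    - [[0, 0, 0.6], [0, 0, 0], -1]
    - [[0, 0, 0.6], [0, 0, 0], -1]
    - [[0, 0, 0.4], [0, 0, 0], -1]
    - [[0, 0, 0.4], [0, 0, 0], -1]
    - [[0, 0, 0], [0, 0, 0], -1]

```text
time: 13.95
tcp_pos: [518.6, -162.3, 134.6]
tool_rot: [-0.001, 0.65, 0.76, -0.0]
contact_force: [0.8, 1.2, -0.5]
gripper_width: 25.1
grip_force: 39.5
```

>>> drive_tool:
  steps:
    - [[-0.1, 0, 0.3], [0, 0, 0], -1]
    - [[0, 0, 0.5], [0, 0, 0], -1]
    - [[0, 0, 0.5], [0, 0, 0], -1]
    - [[0, 0, 0.4], [0, 0, 0], -1]
    - [[0, 0, 0.3], [0, 0, 0], -1]
    - [[0, 0, 0], [0, 0, 0], -1]

```text
time: 14.55
tcp_pos: [519.1, -165.3, 84.7]
tool_rot: [-0.001, 0.65, 0.76, -0.0]
contact_force: [-0.9, -0.2, -0.5]
gripper_width: 25.2
grip_force: 39.5
```

>>> drive_tool:
  steps:
    - [[0, 0, 0.1], [0, 0, 0], -1]
    - [[0, 0, 0.06], [0, 0, 0], -1]
    - [[0, 0, 0], [0, 0, 0], -1]

```text
time: 14.85
tcp_pos: [519.6, -165.4, 81.6]
tool_rot: [0.0, 0.65, 0.76, 0.0]
contact_force: [-0.3, 0.5, -1.1]
gripper_width: 25.0
grip_force: 39.5
```

>>> drive_tool:
  steps:
    - [[0, 0, 0.06], [0, 0, 0], -1]
    - [[0, 0, 0.04], [0, 0, 0], -1]

```text
time: 15.05
tcp_pos: [519.8, -165.5, 80.1]
tool_rot: [0.001, 0.65, 0.76, 0.0]
contact_force: [-8.2, 3.9, 30.2]
gripper_width: 25.2
grip_force: 45.1
```

Upward force is 30 N at the expected depth, so the flange is on the lug. I'll release and lift.

>>> drive_tool:
  steps:
    - [[0, 0, -0.05], [0, 0, 0], 0.2]
    - [[0, 0, 0], [0, 0, 0], 0.2]
    - [[0, 0, 0], [0, 0, 0], 0.2]
    - [[0, 0, 0], [0, 0, 0], 0.2]
    - [[0, 0, -0.4], [0, 0, 0], 0.2]
    - [[0, 0, -0.8], [0, 0, 0], 0.2]
    - [[0, 0, -1], [0, 0, 0], 0.2]
    - [[0, 0, -1], [0, 0, 0], 0.2]
    - [[0, 0, -1], [0, 0, 0], 0.2]
    - [[0, 0, 0], [0, 0, 0], 0.2]

```text
time: 16.05
tcp_pos: [520.8, -166.0, 188.8]
tool_rot: [0.002, 0.65, 0.76, 0.001]
contact_force: [-0.2, -0.4, -0.1]
gripper_width: 51.0
grip_force: 0.0
```

>>> drive_tool:
  steps:
    - [[-1, 0, -1], [0, 0, 0], 0.2]
    - [[-1, 0, 0], [0, 0, 0], 0.2]
    - [[-1, 0, 0], [0, 0, 0], 0.2]
    - [[0, 0, 0], [0, 0, 0], 0.2]

```text
time: 16.45
tcp_pos: [531.3, -241.8, 209.8]
tool_rot: [-0.0, 0.651, 0.759, -0.0]
contact_force: [-0.2, -0.3, -0.0]
gripper_width: 51.4
grip_force: 0.0
```

```bash
python3 - <<'E'
from h import *
o=readout.observe();print(o["tcp_pos"],o["contact_force"],o["gripper_width"])
w=grab("wrist");s=grab("scene");W=cloud(w); h=cv2.cvtColor(w["color"],cv2.COLOR_RGB2HSV)
m=((h[...,0]<6)|(h[...,0]>172))&(h[...,1]>140); P=W[m]; P=P[np.hypot(P[:,0]-519,P[:,1]+165)<50]; print(len(P))
if len(P): z=np.nanpercentile(P[:,2],90); print("top z",z); P=P[P[:,2]>z-3]; print(cv2.minEnclosingCircle(P[:,:2].astype(np.float32)))
a=cv2.resize(s["color"][150:250,235:355,::-1],(480,400)); b=cv2.resize(w["color"][:,:,::-1],(320,240)); cv2.imwrite("pics/end.png",np.hstack([a,np.vstack([b,np.zeros((160,320,3),np.uint8)])]))
E
```

```text
[ 531.27464708 -241.78454394  209.77662302] [-0.15009632 -0.3283228  -0.04510367] 51.41476260560313
831
top z 150.23313950452845
((518.5869750976562, -166.48956298828125), 12.355748176574707)
```

View pics/end.png

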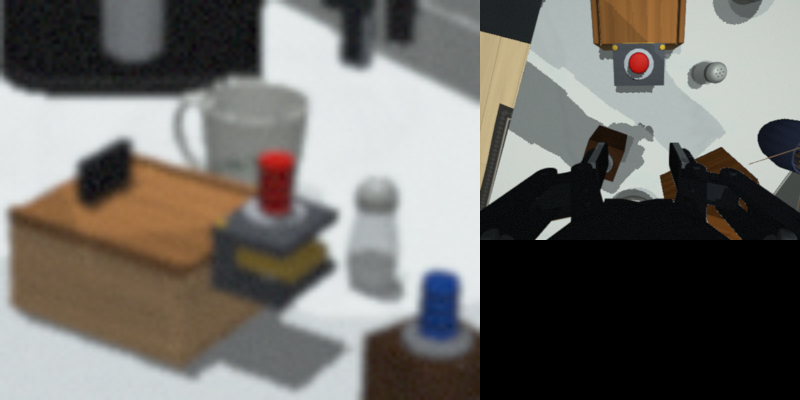

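The red pin stands upright with its flange on the lug at (275,210). The lid is shut, and the blue pin, mug and salt are in place. The gripper is clear, with its tips near z 240.

```bash
python3 -c "
from bench import workorder
print(workorder.sign_off())"
```

```text
the job is handed in; nothing more can be done
None
```

I shut the lid, dropped the red pin through the bracket until its flange sat on the upper lug, let go of everything and handed the job in at about 16.5 s; the judge's result wasn't shown.

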